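Close up after loading the teapot

ROBOT

A 6-joint arm with a two-finger parallel gripper is mounted at the origin on the work surface. World frame = base frame: x ahead of the robot, y to its left, z up, the work surface at z = 0. Lengths are in mm, angles in degrees, forces in N, time in s.
With the tool pointing down it reaches from about 375 to 975 mm from the base axis. Payload 3.8 kg.
Tool frame: the origin (TCP) lies at the very end of the fingers, on their centre line; the grasp point (between the pads) lies 19 mm behind it (env.pinch_z is the distance from the TCP to the grasp point, in mm); z points along the fingers, y is the direction in which the jaws open and shut (so a half turn about z gives the same grasp; the last joint's range is limited). The gripper opens to 85 mm and grips with 20 to 120 N. Pads are 22 mm wide; open, the fingers measure 114 mm over their backs; the gripper's body (76 mm by 85 mm) begins 54 mm behind the grasp point. The pads swing forward as they close: fully open they stand 13 mm farther back than shut.
Start: joints at [-77.802, 15.12, 91.902, -0, 72.978, -2.114], TCP at [166.862, -654.045, 200.78] pointing down, gripper open.
Joint ranges: [-150.88, 150.88], [-54.13, 125.18], [17.81, 147.31], [-75.09, 255.09], [0, 152.58], [-146.25, 146.25]. Speed limits (degrees/s): [147.25, 147.25, 180, 180, 180, 180].

INTERFACE

Orientations are given as [roll, pitch, yaw] about the fixed x, y, z axes, in that order (R = Rz(yaw) Ry(pitch) Rx(roll)).
In Python, from plant import env gives the robot as it stands.
- The arm moves only by the tool apply_moves, never from a script. Its argument "steps" is a list of rows, each a list of 2 entries, a list of its own where there are three numbers: the shift along the tool's x, y, z each as a share of 200 mm, from -1 to 1, then the turn, a rotation vector about the tool's x, y, z each as a share of 180 degrees, from -1 to 1. In form: [[[dx, dy, dz], [wx, wy, wz]], ...]. A call has 1 to 10 rows; each row is the pose to reach, as a shift and turn from the pose commanded when the call began, along the tool's axes at that moment, turning the shorter way round; what a row does not reach only later rows make up. A row lasts 1/12 s, in which the tool goes at most 41.7 mm and 7.16 degrees, less where a joint would pass 70% of its speed; a pose out of reach is approached as far as the arm can. A call with a number of a shift or a turn outside -1 to 1 is refused whole. A call with a gripper value outside its range is refused whole. "gripper" is the closure, from -1 (fully open) to 1 (shut), so that 0 is half open, set as the call begins (left out, the last holds). The fingers move at their own pace and stop on an object; "newtons" is the grip in N (left out, the last holds). Time passes only in rows, so rows that repeat a pose let the fingers close. It gives the time, the measured TCP pose, the force and the opening at its end, in the units of the state.
- env.sense(): the state, without advancing time (a new reading comes with each control period).
- env.grab_frame(name): name is "scene" or "top" or "wrist"; returns (picture, depth): 400x640x3 uint8, blue, green, red; 400x640 float32, mm along the optical axis (not along the pixel's ray), 0 where there is no reading.
- env.calibration(name): a dict with "fx", "fy", "cx", "cy" (pixels), "dist" ([k1, k2, p1, p2, k3] as OpenCV has them; the pictures are not rectified), "pose" (4x4, takes a point from camera to world coordinates). Camera axes: x right, y up, looking along -z (the intrinsics and any distortion apply to the point x, -y, -z); pixel columns grow to the right and rows downward; lengths in mm; the calibration is good to about 2 mm. A picture is of the moment at which its call begins: read the wrist's pose just before it. calibration takes no time and is no camera call; for the wrist camera it gives the pose at the moment of the call.
- env.job_done(): hands the job in, once; it reports no verdict.
Trained networks look in the newest picture that a camera, given by its name, has taken for a name from the list of things; names that differ only in an ending like _2 or _b are one class to them, and where a whole thing is asked for, a point or a joint stands for the part that bears it (a point fixed in the world has none). Each returns a list of dicts, best first, with "conf" (0 to 1); they miss things now and then, are a little off and sometimes report something else, mostly with a low value. They report only what shows in the picture. A call takes as long as a camera call. They do not tell look-alikes from the thing itself.
- env.regions_of(camera, thing): "pixels" (400x640 bool, what is visible of it) and "box" ([left, top, width, height] in pixels, round what is visible of it).
The state is a dict: "t": time; "joints": joint angles; "qd": joint speeds; "joint_torque": joint torques, N m; "eef_pos": TCP position; "tcp_rot": TCP orientation; "contact_force": force on the tool from outside, world axes, zero at the start; "ft_torque": the same for the moment, N m; "width": opening from 0.0 (shut) to 1.0 (fully open).
Only numpy, scipy, OpenCV 4.12 (cv2) and the standard library are available. Lean on these libraries where they do the work, as an engineer would, in place of code of your own. Each camera call takes 0.05 s, during which the arm holds its last target.

TASK

The teapot on the tray has just been loaded with tea from the tilt-out bin, so close up: set the teapot's own lid (the wide one with the chipped edge) gently on the pot, seated all the way round, and push the tilt-out bin fully shut. Leave the pot standing where it is and let go of everything.

Things in the scene. Friction and masses are not known exactly. Their poses are not given: they have to be found in the camera images.
- lid_knob (a point): Teapot's lid: white ceramic, 94 mm across, 48 mm tall, 140 g, right way up on the wood, brown chip mark on its edge (the 68 mm lid without chip is a sugar bowl's). Point: centre of its upright round knob, 26 mm wide, standing 22 to 48 mm above the underside; point at 35 mm; z up. A cone below falls to a flange, underside at 12 mm, over a plug tapering from 72 to 52 mm. Any yaw will do.
- teapot_mouth (a point): Open white teapot, 700 g, loose, 98 mm tall, belly 124 mm, on a 4 mm thick round aluminium tray by three 70 mm tall glass cups. Point: centre of the mouth at rim height; z up. Mouth 82 mm wide inside, 92 outside. Spout to its -y, handle to +y, each to 105 mm from the axis, not above the rim. Lid seated: flange on the rim, knob's centre 23 mm above this point.
- bin (a joint): Lean (rad) of the front of the tilt-out bin, a wooden box 210 mm wide: 0 = shut, upright against its case, firm stop; grows as the top edge leans out towards the robot. Starts at 0.3 to 0.5. Hinged along its lower edge, 3 mm above the table; stiff, stays where left; about 3 N at the top edge moves it. The case's roof is 165 mm above the table.
- bin_edge (a point): Middle of the top edge of the bin's wooden front, on its outer face towards the robot. Front 208 mm wide, 12 mm thick, 182 mm from hinge to top edge. Own y: along the edge, level; own z: from the hinge up the front; own -x: out of the outer face. A level push along +x, just below the edge, shuts it. When shut, the point is 185 mm above the table.
Not all that is in view belongs to the job. What is shaped like the part that bears lid_knob but black, blue or yellow is not meant.

How it is judged (in metres and radians):
At the end, for the whole second after the job is handed in: The teapot's lid lies seated on the teapot (centred within 12 mm, knob centre 15 to 29 mm above the rim, level with the rim within 10 degrees), the pot stands upright within 40 mm of where it was, and the bin's front is shut (within 0.06 rad) (horizontal distance between lid_knob and teapot_mouth below 0.012 m and z of lid_knob in the frame of teapot_mouth between 0.015 and 0.029 m and angle between the z axis of lid_knob and the z axis of teapot_mouth, either way round below 0.17 rad and angle between teapot_mouth's own z axis and vertical below 0.1 rad and distance of teapot_mouth from where it was at the start of the episode below 0.04 m and value of joint bin below 0.06 rad); the robot touches nothing.
It fails at once if the lid is dropped onto the pot (it comes within 30 mm of its seat at over 0.5 m/s) (distance between lid_knob and teapot_mouth below 0.053 m and linear speed of pot_lid above 0.5 m/s).
It fails at once if the teapot is tipped (over 30 degrees) (angle between teapot_mouth's own z axis and vertical above 0.52 rad).
It also fails if it takes over 53 s, if anything falls off the work surface, if the arm or the gripper's body presses on something with over 40 N, if the wrist force passes 120 N, or if a joint passes its speed limit or range.

## Working session

There is one attempt and no reset: what is moved stays moved. The work goes in short steps, Python scripts to look and compute and a tool call to move; the robot and the scene stay as the last step left them, time stands still between calls to the robot, and variables do not carry over. Pictures are saved under pics/ and viewed, and the job is handed in when it is done.

Besides the shell and the picture viewer there is one more tool, called after "Emit:" by a JSON object that holds its "name" and its "arguments", one argument or row to a line. apply_moves: Moves the arm, as the interface text tells. Its arguments: {"type":"object","properties":{"steps":{"type":"array","items":{"type":"array"}},"gripper":{"type":"number"},"newtons":{"type":"number"}},"required":["steps"]}

```bash
ls; mkdir -p pics; python3 - <<'E'
from plant import env
import cv2
s=env.sense();print(s)
for n in("scene","top","wrist"):
    im,d=env.grab_frame(n);cv2.imwrite(f"pics/a_{n}.png",im)
    c=env.calibration(n);print(n,c)
E
```

```text
pics
{'t': 0.0, 'joints': array([-7.78024403e+01,  1.51707072e+01,  9.19823282e+01,  8.73346146e-04,
        7.29754947e+01, -2.11430668e+00]), 'qd': array([-0.02808509,  0.01859739, -0.04410623,  0.02909638, -0.04224876,
        0.02673808]), 'joint_torque': array([ 1.31790737e-03, -5.15103793e+01, -3.67315686e+01,  5.09155871e-04,
        1.28400960e-02,  6.58528933e-06]), 'eef_pos': array([ 166.69373897, -653.27067678,  199.43374355]), 'tcp_rot': array([-1.79871588e+02, -5.57582107e-03,  1.43116035e+01]), 'contact_force': array([ 0.24390966, -0.29904454, -0.35709438]), 'ft_torque': array([-0.04203543,  0.0233617 ,  0.00849831]), 'width': 0.9975812070167409}
scene {'fx': 362.93547630233496, 'fy': 362.93547630233496, 'cx': 319.90047364399317, 'cy': 195.88272828453293, 'dist': array([-0.03415114,  0.        ,  0.        ,  0.        ,  0.        ]), 'pose': array([[ 6.59385327e-01, -5.98240634e-01,  4.55323109e-01,
         8.60990944e+02],
       [ 7.51794165e-01,  5.27965466e-01, -3.95041769e-01,
        -2.97451644e+02],
       [-4.06483953e-03,  6.02794003e-01,  7.97886500e-01,
 
[... 493 characters left out ...]
391806e-03,  1.27208237e-01,  9.91871956e-01,
         1.12065959e+03],
       [ 0.00000000e+00,  0.00000000e+00,  0.00000000e+00,
         1.00000000e+00]])}
wrist {'fx': 295.08698600853774, 'fy': 295.08698600853774, 'cx': 318.76112203224034, 'cy': 202.2974409417085, 'dist': array([-0.03503776,  0.        ,  0.        ,  0.        ,  0.        ]), 'pose': array([[ 2.48067251e-01,  9.22272526e-01,  2.96438908e-01,
         2.41750133e+02],
       [-9.68740329e-01,  2.36860040e-01,  7.37529459e-02,
        -6.33913366e+02],
       [-2.19421598e-03, -3.05468016e-01,  9.52199809e-01,
         3.72999551e+02],
       [ 0.00000000e+00,  0.00000000e+00,  0.00000000e+00,
         1.00000000e+00]])}
```

View pics/a_scene.png

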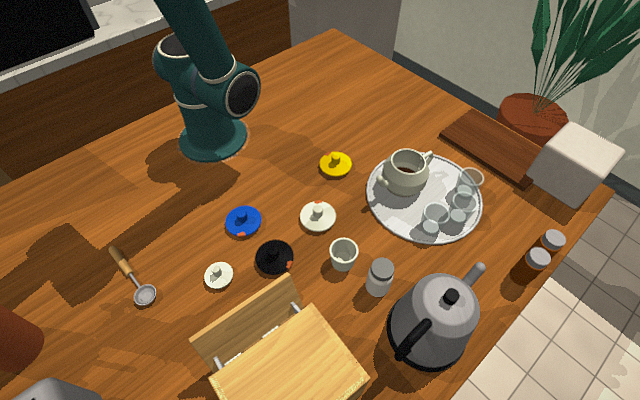

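View pics/a_top.png

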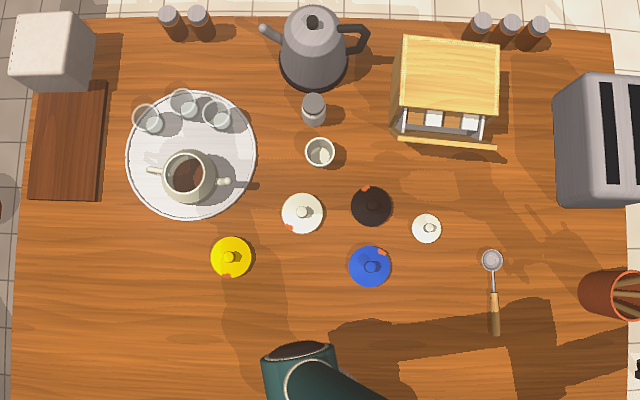

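View pics/a_wrist.png

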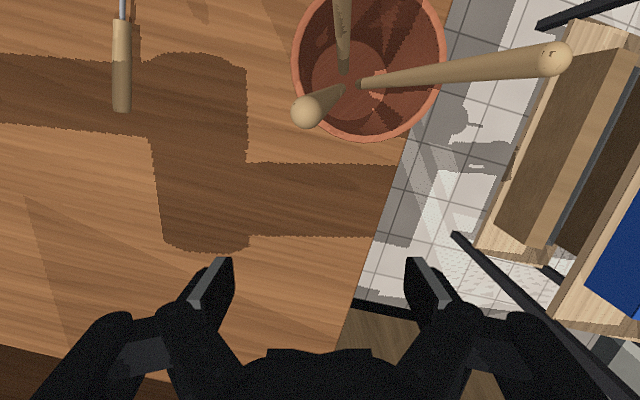

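The top picture has five lids: white with an orange-brown chip at (302,213), smaller white without a chip at (426,228), black at (371,206), blue at (370,266) and yellow at (231,257). The wide white one with the chip fits the description. Next I'll confirm it in a crop and measure everything.

```bash
cat > h.py <<'E'
from plant import env
import cv2, numpy as np
def cloud(cam, d, c=None):
    c=c or env.calibration(cam)
    K=np.array([[c['fx'],0,c['cx']],[0,c['fy'],c['cy']],[0,0,1]])
    v,u=np.mgrid[0:400,0:640]
    p=cv2.undistortPoints(np.stack([u.ravel(),v.ravel()],1).astype(np.float64)[:,None],K,c['dist'])[:,0]
    z=d.ravel().astype(float)
    P=np.stack([p[:,0]*z,-p[:,1]*z,-z],1)
    T=c['pose']
    W=P@T[:3,:3].T+T[:3,3]
    W[z<=0]=np.nan
    return W.reshape(400,640,3)
def circ(xy):
    c,r=cv2.minEnclosingCircle(xy.astype(np.float32)); return np.round(c,1),round(r,1)
E
python3 - <<'E'
from h import *
for cam in("top","scene"):
    im,d=env.grab_frame(cam);W=cloud(cam,d)
    np.savez(f"f_{cam}.npz",im=im,W=W)
    print(cam)
    for th in("lid_knob","teapot_mouth","bin_edge","bin"):
        for r in env.regions_of(cam,th)[:7]:
            m=r["pixels"];w=W[m];w=w[~np.isnan(w[:,0])]
            print(th,round(r["conf"],2),r["box"],len(w),np.round(np.median(w,0)),np.round(np.percentile(w,[2,98],axis=0)).tolist(), im[m].mean(0).round())
im=np.load("f_top.npz")["im"]
cv2.imwrite("pics/b_crop.png",cv2.resize(im[170:290,200:460],None,fx=3,fy=3,interpolation=cv2.INTER_CUBIC))
E
```

```text
top
lid_knob 0.92 [210.1, 235.8, 40.2, 42.9] 1311 [350. 205.  19.] [[306.0, 164.0, 13.0], [391.0, 248.0, 49.0]] [ 11. 203. 231.]
lid_knob 0.87 [280.6, 196.7, 45.0, 35.1] 1329 [454.  46.  19.] [[414.0, 4.0, 12.0], [497.0, 89.0, 49.0]] [204. 222. 229.]
lid_knob 0.81 [347.3, 243.5, 42.2, 47.2] 1327 [ 337. -109.   19.] [[294.0, -150.0, 14.0], [378.0, -69.0, 50.0]] [199. 106.  74.]
lid_knob 0.18 [385.5, 106.1, 108.3, 45.0] 3140 [ 645. -253.  117.] [[582.0, -342.0, 13.0], [672.0, -152.0, 174.0]] [117. 152. 179.]
teapot_mouth 0.98 [145.8, 146.1, 87.6, 61.3] 2693 [527. 302.  68.] [[468.0, 212.0, 19.0], [577.0, 374.0, 104.0]] [120. 137. 150.]
bin_edge 0.98 [390.2, 109.4, 107.1, 41.7] 3086 [ 646. -253.  117.] [[582.0, -342.0, 14.0], [672.0, -152.0, 174.0]] [118. 153. 180.]
bin 0.8 [386.0, 104.7, 108.9, 45.2] 3060 [ 646. -252.  116.] [[583.0, -342.0, 14.0], [673.0, -152.0, 174.0]] [118. 153. 180.]
bin 0.17 [282.9, 194.2, 42.0, 36.1] 1319 [453.  45.  19.] [[414.0, 4.0, 13.0], [497.0, 88.0, 49.0]] [205. 222. 229.]
scene
lid_knob 0.93 [298.4, 201.2, 36.4, 27.4] 847 [459.  41.  21.] [[411.0, 3.0, 16.0], [496.0, 88.0, 51.0]] [189. 215. 218.]
lid_knob 0.76 [229.0, 203.6, 32.5, 31.9] 827 [ 344. -113.   21.] [[297.0, -149.0, 16.0], [379.0, -69.0, 51.0]] [177.  85.  33.]
lid_knob 0.74 [258.5, 241.8, 38.2, 30.9] 1034 [ 480. -114.   21.] [[432.0, -152.0, 16.0], [517.0, -70.0, 50.0]] [24. 25. 30.]
lid_knob 0.67 [319.6, 153.4, 34.4, 21.7] 653 [355. 200.  21.] [[297.0, 163.0, 3.0], [391.0, 250.0, 51.0]] [  3. 178. 212.]
teapot_mouth 0.62 [376.0, 147.3, 58.9, 50.2] 1939 [529. 281.  73.] [[472.0, 207.0, 21.0], [585.0, 385.0, 105.0]] [108. 126. 128.]
bin_edge 0.75 [188.6, 274.0, 116.0, 97.0] 4871 [ 609. -259.  134.] [[582.0, -352.0, 82.0], [641.0, -154.0, 174.0]] [ 71. 119. 153.]
bin 0.81 [188.2, 272.0, 117.0, 101.6] 4829 [ 609. -260.  134.] [[584.0, -352.0, 83.0], [640.0, -154.0, 174.0]] [ 71. 119. 152.]
```

View pics/b_crop.png

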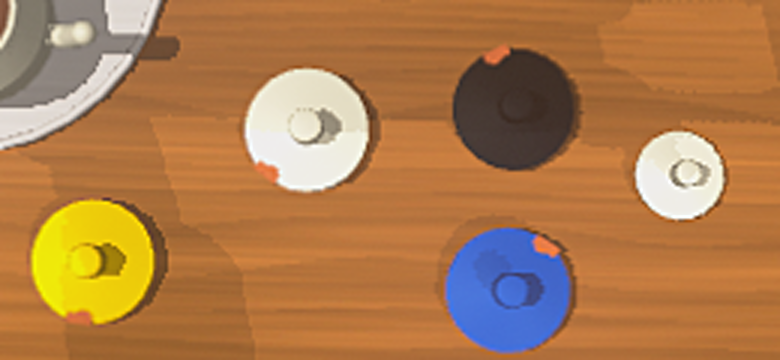

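The crop shows the wide white lid with the chip at full-picture (302,213). The small white lid at (426,228) has no chip, and the other three are coloured. Now the precise fits.

```bash
python3 - <<'E'
from h import *
from scipy.optimize import least_squares
def fit(xy):
    r=least_squares(lambda p:np.hypot(xy[:,0]-p[0],xy[:,1]-p[1])-p[2],[*xy.mean(0),40],loss='soft_l1')
    return r.x.round(1), round(float(np.sqrt(np.mean(r.fun**2))),2)
for cam in("top","scene"):
    f=np.load(f"f_{cam}.npz");W=f["W"].reshape(-1,3)
    near=lambda x,y,R:np.hypot(W[:,0]-x,W[:,1]-y)<R
    k=near(455,47,60)&(W[:,2]>9)
    f2=k&(W[:,2]<60)
    xy=W[f2][:,:2];print(cam,"lid enclosing",circ(xy),"n",f2.sum())
    kn=k&(W[:,2]>42);print(" knob top",W[kn].mean(0).round(1),circ(W[kn][:,:2]), W[kn][:,2].max())
    t=near(525,292,62)&(W[:,2]>97)&(W[:,2]<112)
    w=W[t];print(" rim",np.percentile(w[:,2],[5,50,95]).round(1),fit(w[:,:2]),len(w),circ(w[:,:2]))
    # bin front
    b=(W[:,0]>560)&(W[:,0]<660)&(W[:,1]>-370)&(W[:,1]<-140)&(W[:,2]>150)&(W[:,2]<185)
    w=W[b]
    if cam=="top":
      b&=(W[:,0]<640);w=W[b]
    print(" bin top",np.percentile(w,[1,50,99],axis=0).round(1).tolist(), np.polyfit(w[:,1],w[:,0],1),len(w))
    # obstacles tall near
    for nm,bx in (("spoutside",(480,580,180,240)),):
        q=(W[:,0]>bx[0])&(W[:,0]<bx[1])&(W[:,1]>bx[2])&(W[:,1]<bx[3])&(W[:,2]>30);print(nm,np.percentile(W[q],[2,98],axis=0).round().tolist())
c=np.load("f_top.npz")["W"]
q=(c[...,2]>60)
print("cups", [np.nanpercentile(c[95:130,x0:x1][c[95:130,x0:x1,2]>50],[2,98],axis=0).round().tolist() for x0,x1 in((130,165),(170,200),(203,235)) if (c[95:130,x0:x1,2]>50).any()])
E
```

```text
top lid enclosing (array([454.6,  46.3]), 47.4) n 1314
 knob top [454.5  45.6  48.1] (array([454.4,  45.7]), 12.7) 54.36260639752527
 rim [ 97.9 101.7 105. ] (array([525.6, 299.1,  44.7]), 2.16) 388 (array([525.2, 299. ]), 49.7)
 bin top [[578.3, -352.1, 152.0], [589.6, -249.6, 170.9], [605.2, -148.2, 175.6]] [6.24972726e-02 6.05689783e+02] 711
spoutside [[505.0, 198.0, 49.0], [532.0, 240.0, 103.0]]
scene lid enclosing (array([451.9,  46.9]), 48.5) n 855
 knob top [455.2  45.3  48.9] (array([454.,  46.]), 12.8) 53.36068889833052
 rim [ 97.6 102.8 106.1] (array([525.6, 298.9,  45. ]), 2.44) 275 (array([525.6, 298.6]), 50.1)
 bin top [[579.8, -354.5, 150.3], [596.3, -269.1, 166.8], [659.4, -151.5, 174.9]] [-3.53671656e-02  5.91536834e+02] 1849
spoutside [[507.0, 198.0, 42.0], [531.0, 240.0, 103.0]]
cups [[[630.0, 377.0, 51.0], [690.0, 438.0, 77.0]], [[665.0, 293.0, 51.0], [717.0, 353.0, 78.0]], [[639.0, 212.0, 51.0], [701.0, 273.0, 79.0]]]
```

```bash
python3 - <<'E'
from h import *
for cam in("top","scene"):
    W=np.load(f"f_{cam}.npz")["W"].reshape(-1,3)
    W=W[~np.isnan(W[:,0])]
    print(cam)
    for nm,(a,b,c,d) in dict(crock=(200,420,-700,-500),toaster=(450,800,-680,-420),path=(350,560,-440,-100),jar_cup=(480,760,-110,120),kettle=(680,1000,-120,180)).items():
        q=(W[:,0]>a)&(W[:,0]<b)&(W[:,1]>c)&(W[:,1]<d)&(W[:,2]>25)
        if q.sum()>20: print(nm,q.sum(),np.percentile(W[q],[1,99],axis=0).round().tolist())
# bin edge by plane fit of front face, scene cam
    q=(W[:,0]>560)&(W[:,0]<650)&(W[:,1]>-350)&(W[:,1]<-160)&(W[:,2]>165)&(W[:,2]<182)
    w=W[q]; print("edge strip",len(w),[ (y,w[(abs(w[:,1]-y)<10)][:,0].min().round(),np.median(w[(abs(w[:,1]-y)<10)][:,2]).round(1)) for y in(-330,-290,-250,-210,-170) if (abs(w[:,1]-y)<10).any()])
E
```

```text
top
crock 2217 [[229.0, -699.0, 27.0], [332.0, -605.0, 221.0]]
toaster 10961 [[480.0, -671.0, 35.0], [750.0, -548.0, 196.0]]
path 209 [[357.0, -249.0, 25.0], [490.0, -100.0, 53.0]]
jar_cup 1339 [[557.0, -24.0, 26.0], [760.0, 58.0, 104.0]]
kettle 5496 [[684.0, -84.0, 33.0], [876.0, 131.0, 207.0]]
edge strip 576 [(-330, np.float64(578.0), np.float64(171.3)), (-290, np.float64(580.0), np.float64(171.3)), (-250, np.float64(583.0), np.float64(171.1)), (-210, np.float64(585.0), np.float64(171.0)), (-170, np.float64(588.0), np.float64(171.2))]
scene
crock 1748 [[265.0, -681.0, 26.0], [333.0, -606.0, 144.0]]
toaster 1253 [[487.0, -602.0, 43.0], [533.0, -548.0, 193.0]]
path 227 [[356.0, -248.0, 25.0], [486.0, -102.0, 53.0]]
jar_cup 1366 [[485.0, -104.0, 26.0], [758.0, 46.0, 104.0]]
kettle 7268 [[685.0, -87.0, 33.0], [901.0, 129.0, 207.0]]
edge strip 886 [(-330, np.float64(577.0), np.float64(171.7)), (-290, np.float64(581.0), np.float64(171.1)), (-250, np.float64(583.0), np.float64(171.5)), (-210, np.float64(587.0), np.float64(171.5)), (-170, np.float64(588.0), np.float64(172.0))]
```

Lid knob is at (454.5, 45.8), pot mouth at (525.6, 299, ~102), and the bin edge at (583, -250, 171), a lean of about 0.40 rad. Bin first: lift, swing over and close the fingers.

Emit:
{"name": "apply_moves", "arguments": {
  "steps": [
    [[0,0,-0.2],[0,0,0]],
    [[0,0,-0.4],[0,0,0]],
    [[0,0,-0.6],[0,0,0]],
    [[0.1,-0.15,-0.7],[0,0,0.02]],
    [[0.25,-0.27,-0.7],[0,0,0.04]],
    [[0.4,-0.4,-0.7],[0,0,0.06]],
    [[0.55,-0.52,-0.7],[0,0,0.08]],
    [[0.7,-0.65,-0.7],[0,0,0.1]],
    [[0.85,-0.77,-0.7],[0,0,0.1]],
    [[1,-0.9,-0.7],[0,0,0.1]]
  ],
  "gripper": 1,
  "newtons": 40
}}

```text
t: 1.48
eef_pos: [316.9, -428.7, 341.0]
tcp_rot: [180.0, -0.0, -3.7]
contact_force: [0.8, -0.6, -0.5]
width: -0.002
```

Emit:
{"name": "apply_moves", "arguments": {
  "steps": [
    [[0.1,-0.1,0],[0,0,0]],
    [[0.2,-0.2,0.05],[0,0,0]],
    [[0.34,-0.33,0.15],[0,0,0]],
    [[0.47,-0.46,0.28],[0,0,0]],
    [[0.6,-0.6,0.41],[0,0,0]],
    [[0.73,-0.73,0.54],[0,0,0]],
    [[0.85,-0.85,0.68],[0,0,0]],
    [[0.95,-0.95,0.82],[0,0,0]],
    [[0.97,-0.95,0.92],[0,0,0]],
    [[0.97,-0.95,0.95],[0,0,0]]
  ]
}}

```text
t: 2.32
eef_pos: [520.9, -249.2, 145.2]
tcp_rot: [-179.8, 0.4, -3.5]
contact_force: [-0.7, 0.4, -1.2]
width: -0.003
```

Emit:
{"name": "apply_moves", "arguments": {
  "steps": [
    [[0.08,0,0],[0,0,0]],
    [[0.16,0,0],[0,0,0]],
    [[0.22,0,0],[0,0,0]],
    [[0.28,0,0],[0,0,0]],
    [[0.34,0,0],[0,0,0]],
    [[0.4,0,0],[0,0,0]],
    [[0.45,0,0],[0,0,0]],
    [[0.49,0,0],[0,0,0]],
    [[0.52,0,0],[0,0,0]],
    [[0.53,0,0],[0,0,0]]
  ]
}}

```text
t: 3.15
eef_pos: [628.6, -260.2, 151.0]
tcp_rot: [180.0, -0.0, -3.7]
contact_force: [-0.5, 0.4, 0.6]
width: 0.0
```

Emit:
{"name": "apply_moves", "arguments": {
  "steps": [
    [[0.02,0,0],[0,0,0]],
    [[0.04,0,0],[0,0,0]],
    [[0.055,0,0],[0,0,0]],
    [[0.07,0,0],[0,0,0]]
  ]
}}

```text
t: 3.48
eef_pos: [641.8, -260.8, 150.8]
tcp_rot: [-180.0, 0.0, -3.7]
contact_force: [0.1, 0.8, 0.4]
width: 0.001
```

```bash
python3 - <<'E'
from h import *
print(env.sense()["contact_force"].round(1),env.sense()["eef_pos"].round(1))
for cam in("scene","top"):
    im,d=env.grab_frame(cam)
    cv2.imwrite(f"pics/c_{cam}.png",cv2.resize(im[240:400,160:400] if cam=="scene" else im[20:180,360:560],None,fx=3,fy=3))
E
```

```text
[0.1 0.8 0.4] [ 641.8 -260.8  150.8]
```

View pics/c_scene.png

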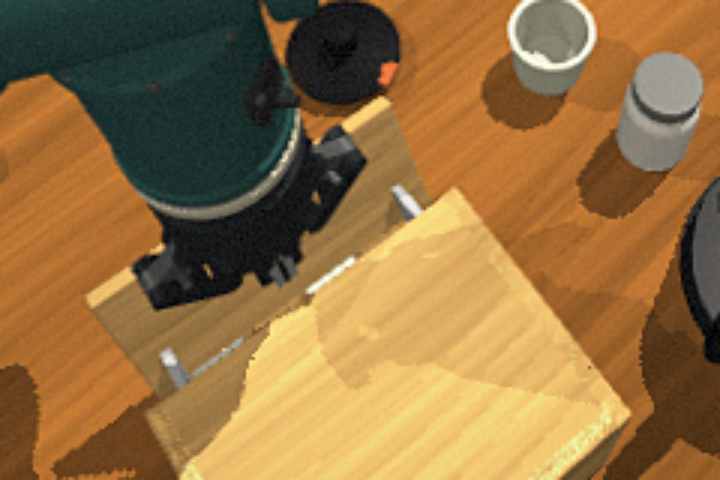

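```bash
python3 - <<'E'
from h import *
p=env.sense()["eef_pos"]
for cam in("scene","top"):
    c=env.calibration(cam);T=np.linalg.inv(c["pose"])
    K=np.array([[c['fx'],0,c['cx']],[0,c['fy'],c['cy']],[0,0,1]])
    for q in(p,p+[0,0,20],np.array([583,-250,171.]),np.array([653,-254,185.])):
        v=T[:3,:3]@q+T[:3,3];v=v*[1,-1,-1]
        print(cam,q.round(),cv2.projectPoints(v[None],np.zeros(3),np.zeros(3),K,c["dist"])[0].ravel().round())
im,d=env.grab_frame("wrist");cv2.imwrite("pics/c_wrist.png",im)
im,d=env.grab_frame("scene");W=cloud("scene",d)
for r,c in((340,192),(275,290),(330,200),(300,250)): print(r,c,W[r,c].round())
im,d=env.grab_frame("top");W=cloud("top",d).reshape(-1,3);W=W[~np.isnan(W[:,0])]
q=(W[:,0]>560)&(W[:,0]<700)&(W[:,1]>-350)&(W[:,1]<-160)&(W[:,2]>150)&(W[:,2]<200)
w=W[q];print([(y,np.percentile(w[abs(w[:,1]-y)<8],[2,50],axis=0).round().tolist()) for y in(-340,-180)])
E
```

```text
scene [ 642. -261.  151.] [255. 335.]
scene [ 642. -261.  171.] [254. 331.]
scene [ 583. -250.  171.] [240. 302.]
scene [ 653. -254.  185.] [259. 331.]
top [ 642. -261.  151.] [449. 120.]
top [ 642. -261.  171.] [452. 117.]
top [ 583. -250.  171.] [447. 145.]
top [ 653. -254.  185.] [450. 110.]
340 192 [ 586. -349.  173.]
275 290 [ 532. -109.    1.]
330 200 [ 579. -330.  171.]
300 250 [ 680. -254.  379.]Traceback (most recent call last):
  File "<stdin>", line 14, in <module>
    return _quantile_unchecked(
        a, q, axis, out, overwrite_input, method, keepdims, weights)
    return _ureduce(a,
                    func=_quantile_ureduce_func,
    ...<5 lines>...
                    overwrite_input=overwrite_input,
                    method=method)
    r = func(a, **kwargs)
    result = _quantile(arr,
                       quantiles=q,
    ...<2 lines>...
                       out=out,
                       weights=wgt)
    slices_having_nans = np.isnan(arr[-1, ...])
                                  ~~~^^^^^^^^^
IndexError: index -1 is out of bounds for axis 0 with size 0
```

View pics/c_wrist.png

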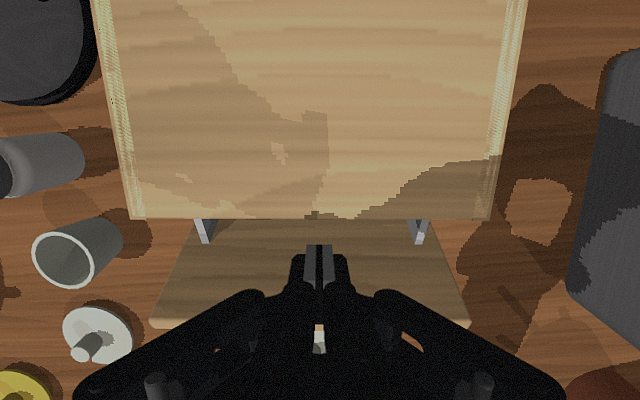

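View pics/c_top.png

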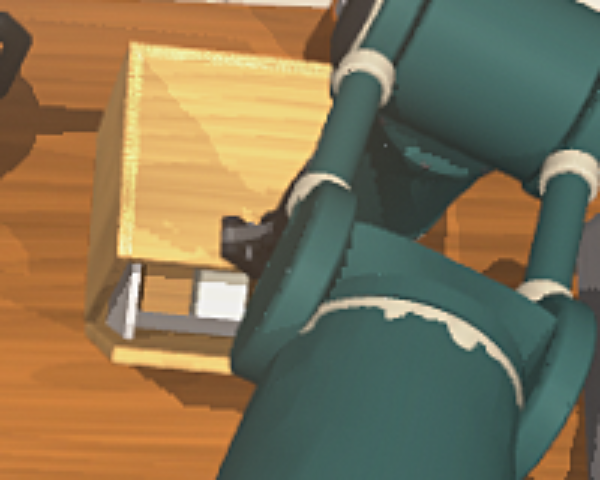

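```bash
python3 - <<'E'
from h import *
print(env.sense()["eef_pos"].round(1))
im,d=env.grab_frame("wrist");W=cloud("wrist",d)
for r,c in((325,160),(318,165),(300,180),(260,190),(230,250),(215,250),(325,460),(260,318),(280,318),(245,312)): print(r,c,W[r,c].round())
E
```

```text
[ 641.5 -260.7  150.7]
325 160 [ 594. -156.  172.]
318 165 [ 599. -160.  170.]
300 180 [ 604. -166.  159.]
260 190 [ 616. -162.  127.]
230 250 [ 626. -202.   97.]
215 250 [ 663. -222.  166.]
325 460 [ 583. -346.  172.]
260 318 [ 652. -261.  202.]
280 318 [ 652. -261.  219.]
245 312 [ 652. -257.  186.]
```

```bash
python3 - <<'E'
from h import *
print(env.pinch_z,[a for a in dir(env) if a[0]!='_'], env.sense()["joints"].round(2),env.sense()["width"])
im,d=env.grab_frame("wrist");W=cloud("wrist",d)
for r in range(228,290,4): print(r,W[r,306].round(),W[r,312].round(),W[r,318].round(),W[r,328].round())
cv2.imwrite("pics/d_w.png",cv2.resize(im[200:380,220:420],None,fx=4,fy=3))
im,d=env.grab_frame("scene");W=cloud("scene",d)
q=(abs(W[...,0]-642)<25)&(abs(W[...,1]+261)<25)&(W[...,2]>120)&(W[...,2]<260)
w=W[q];print(len(w),np.percentile(w[:,2],[0,1,5,20,50]).round())
E
```

```text
18.700000000000003 ['PlanningError', 'calibration', 'grab_frame', 'job_done', 'pinch_z', 'regions_of', 'sense'] [-24.18  18.83  92.52  -0.    68.66  69.51] -0.0006823698675134342
228 [ 623. -248.   93.] [ 623. -253.   94.] [ 623. -258.   95.] [ 622. -267.   94.]
232 [ 621. -248.   99.] [ 621. -253.   99.] [ 620. -258.   98.] [ 621. -267.  100.]
236 [ 620. -249.  103.] [ 619. -253.  103.] [ 619. -258.  103.] [ 618. -266.  103.]
240 [ 618. -249.  108.] [ 618. -253.  107.] [ 617. -258.  106.] [ 616. -266.  106.]
244 [ 617. -249.  112.] [ 616. -253.  111.] [ 616. -258.  111.] [ 615. -266.  111.]
248 [ 651. -254.  189.] [ 651. -258.  188.] [ 651. -261.  189.] [ 651. -266.  189.]
252 [ 652. -255.  194.] [ 651. -258.  193.] [ 651. -261.  193.] [ 651. -266.  194.]
256 [ 652. -255.  199.] [ 652. -258.  198.] [ 651. -261.  197.] [ 651. -265.  197.]
260 [ 652. -255.  202.] [ 652. -258.  203.] [ 652. -261.  202.] [ 651. -265.  202.]
264 [ 652. -255.  205.] [ 652. -258.  206.] [ 651. -261.  205.] [ 651. -265.  206.]
268 [ 652. -255.  209.] [ 651. -258.  208.] [ 652. -261.  210.] [ 651. -265.  209.]
272 [ 652. -256.  212.] [ 652. -258.  213.] [ 651. -261.  212.] [ 651. -265.  212.]
276 [ 651. -256.  215.] [ 652. -258.  215.] [ 651. -261.  215.] [ 651. -265.  216.]
280 [ 652. -256.  219.] [ 652. -258.  219.] [ 652. -261.  219.] [ 651. -265.  218.]
284 [ 652. -256.  222.] [ 649. -258.  218.] [ 650. -261.  219.] [ 652. -265.  223.]
288 [ 652. -256.  225.] [ 652. -258.  225.] [ 648. -260.  219.] [ 652. -265.  226.]
399 [164. 165. 166. 167. 208.]
```

View pics/d_w.png

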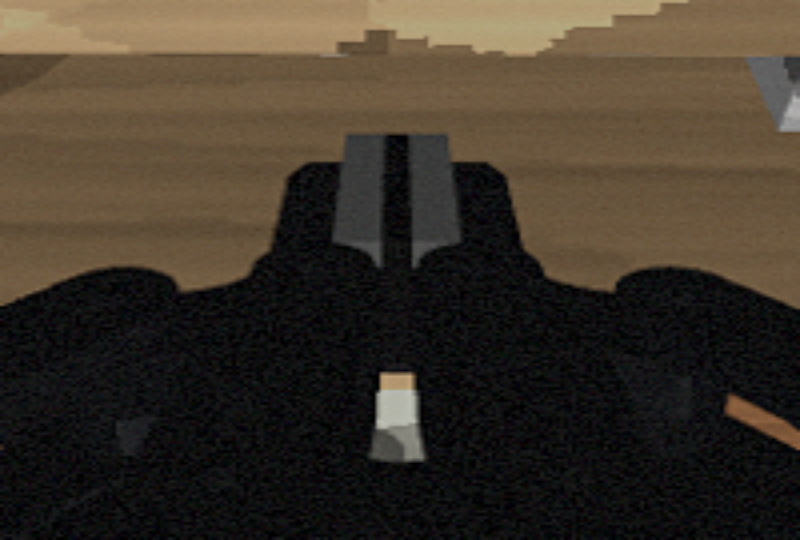

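```bash
python3 - <<'E'
from h import *
im,d=env.grab_frame("scene");W=cloud("scene",d)
for r in range(314,340,2): print(r,[tuple(W[r,c].round().astype(int)) for c in (250,253,256)],im[r,253])
print(env.calibration("wrist")["pose"].round(3)[:,3], env.sense()["eef_pos"])
cv2.imwrite("pics/e_s.png",cv2.resize(im[290:350,200:300],None,fx=7,fy=7))
E
```

```text
314 [(np.int64(679), np.int64(-261), np.int64(341)), (np.int64(679), np.int64(-258), np.int64(334)), (np.int64(679), np.int64(-254), np.int64(326))] [19 21 21]
316 [(np.int64(679), np.int64(-263), np.int64(336)), (np.int64(680), np.int64(-259), np.int64(330)), (np.int64(679), np.int64(-255), np.int64(322))] [25 24 20]
318 [(np.int64(679), np.int64(-264), np.int64(330)), (np.int64(679), np.int64(-260), np.int64(322)), (np.int64(680), np.int64(-257), np.int64(317))] [25 24 22]
320 [(np.int64(680), np.int64(-265), np.int64(325)), (np.int64(679), np.int64(-261), np.int64(317)), (np.int64(660), np.int64(-253), np.int64(256))] [16 25 18]
322 [(np.int64(679), np.int64(-266), np.int64(316)), (np.int64(654), np.int64(-257), np.int64(241)), (np.int64(655), np.int64(-253), np.int64(236))] [21 24 14]
324 [(np.int64(645), np.int64(-261), np.int64(219)), (np.int64(653), np.int64(-259), np.int64(232)), (np.int64(655), np.int64(-255), np.int64(229))] [43 43 39]
326 [(np.int64(654), np.int64(-264), np.int64(236)), (np.int64(651), np.int64(-260), np.int64(220)), (np.int64(653), np.int64(-256), np.int6
[... 358 characters left out ...]
np.int64(-268), np.int64(199)), (np.int64(653), np.int64(-264), np.int64(202)), (np.int64(653), np.int64(-260), np.int64(194))] [85 89 87]
334 [(np.int64(649), np.int64(-269), np.int64(191)), (np.int64(653), np.int64(-266), np.int64(195)), (np.int64(624), np.int64(-256), np.int64(98))] [84 85 77]
336 [(np.int64(620), np.int64(-267), np.int64(100)), (np.int64(622), np.int64(-263), np.int64(95)), (np.int64(626), np.int64(-258), np.int64(93))] [ 76 118 145]
338 [(np.int64(622), np.int64(-269), np.int64(96)), (np.int64(624), np.int64(-265), np.int64(91)), (np.int64(626), np.int64(-260), np.int64(86))] [ 67 120 155]
[ 718.805 -265.347  324.078    1.   ] [ 641.55206026 -260.7947564   150.82171627]
```

View pics/e_s.png

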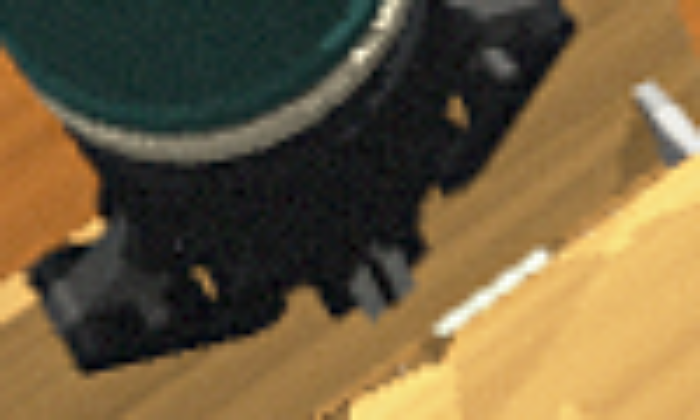

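Both the wrist and scene cameras put the finger ends at z≈189, while the reported TCP is 151. The real finger ends are therefore about 38 mm above the reported TCP, and they passed over the bin edge (171) without touching it. The bin is unmoved. From here I'll use tip z = reported z + 38, and check it again at the lid. Backing out, then lowering for a proper push.

Emit:
{"name": "apply_moves", "arguments": {
  "steps": [
    [[-0.08,0,-0.05],[0,0,0]],
    [[-0.22,0,-0.05],[0,0,0]],
    [[-0.38,0,-0.05],[0,0,0]],
    [[-0.54,0,-0.05],[0,0,0]],
    [[-0.65,0,0],[0,0,0]],
    [[-0.65,0,0.1],[0,0,0]],
    [[-0.65,0,0.18],[0,0,0]],
    [[-0.65,0,0.2],[0,0,0]]
  ]
}}

```text
t: 4.6
eef_pos: [509.6, -251.5, 108.3]
tcp_rot: [-179.9, 0.2, -3.7]
contact_force: [-0.7, 0.5, -0.7]
width: -0.001
```

```bash
python3 - <<'E'
from h import *
s=env.sense();print(s["eef_pos"].round(1),s["contact_force"].round(1))
im,d=env.grab_frame("wrist");W=cloud("wrist",d)
for r in range(228,290,4): print(r,W[r,306].round(),W[r,328].round())
E
```

```text
[ 509.6 -251.5  108.3] [-0.7  0.5 -0.7]
228 [ 470. -235.    1.] [ 468. -258.    1.]
232 [ 466. -235.    1.] [ 464. -257.    1.]
236 [ 461. -234.    0.] [ 459. -257.   -0.]
240 [ 456. -234.    0.] [ 455. -257.    1.]
244 [ 458. -235.   14.] [ 449. -257.   -1.]
248 [ 520. -245.  146.] [ 519. -256.  146.]
252 [ 521. -246.  152.] [ 520. -256.  151.]
256 [ 520. -246.  156.] [ 519. -256.  155.]
260 [ 520. -246.  158.] [ 520. -256.  159.]
264 [ 520. -246.  163.] [ 520. -256.  164.]
268 [ 520. -246.  166.] [ 521. -256.  168.]
272 [ 520. -246.  170.] [ 520. -256.  170.]
276 [ 520. -246.  172.] [ 520. -256.  173.]
280 [ 520. -247.  176.] [ 519. -256.  175.]
284 [ 521. -247.  180.] [ 521. -256.  181.]
288 [ 522. -247.  183.] [ 521. -256.  183.]
```

Emit:
{"name": "apply_moves", "arguments": {
  "steps": [
    [[0.1,0,0],[0,0,0]],
    [[0.22,0,0],[0,0,0]],
    [[0.28,0,0],[0,0,0]],
    [[0.34,0,0],[0,0,0]],
    [[0.38,0,0],[0,0,0]],
    [[0.41,0,0],[0,0,0]]
  ]
}}

```text
t: 5.15
eef_pos: [594.6, -257.9, 111.4]
tcp_rot: [180.0, 0.0, -3.7]
contact_force: [-3.4, -0.0, 1.1]
width: 0.002
```

Contact at about 3 N, as expected for the bin. Pushing on to the stop.

Emit:
{"name": "apply_moves", "arguments": {
  "steps": [
    [[0.05,0,0],[0,0,0]],
    [[0.1,0,0],[0,0,0]],
    [[0.15,0,0],[0,0,0]],
    [[0.18,0,0],[0,0,0]],
    [[0.205,0,0],[0,0,0]],
    [[0.22,0,0],[0,0,0]],
    [[0.22,0,0],[0,0,0]]
  ]
}}

```text
t: 5.73
eef_pos: [635.5, -260.8, 115.4]
tcp_rot: [180.0, 0.3, -3.7]
contact_force: [-18.0, 3.5, 23.2]
width: 0.003
```

```bash
python3 - <<'E'
from h import *
im,d=env.grab_frame("scene");W=cloud("scene",d)
cv2.imwrite("pics/f_s.png",cv2.resize(im[240:400,160:400],None,fx=3,fy=3))
im,d=env.grab_frame("wrist");Ww=cloud("wrist",d)
cv2.imwrite("pics/f_w.png",im)
for W in(W,Ww):
    W=W.reshape(-1,3);q=(W[:,0]>570)&(W[:,0]<675)&(W[:,1]>-350)&(W[:,1]<-155)&(W[:,2]>168)&(W[:,2]<195)&(abs(W[:,1]+255)>30)
    w=W[q];print(len(w),[(y,np.percentile(w[abs(w[:,1]-y)<15],[5,50,95],axis=0).round().tolist()) for y in(-330,-300,-210,-175) if (abs(w[:,1]-y)<15).sum()>5])
E
```

```text
868 [(-330, [[644.0, -343.0, 168.0], [652.0, -330.0, 185.0], [666.0, -317.0, 188.0]]), (-300, [[645.0, -313.0, 169.0], [654.0, -300.0, 185.0], [658.0, -287.0, 188.0]]), (-210, [[652.0, -223.0, 169.0], [660.0, -210.0, 185.0], [664.0, -197.0, 188.0]]), (-175, [[654.0, -188.0, 168.0], [662.0, -175.0, 186.0], [665.0, -162.0, 188.0]])]
13285 [(-330, [[643.0, -343.0, 170.0], [652.0, -330.0, 184.0], [654.0, -317.0, 186.0]]), (-300, [[645.0, -313.0, 171.0], [653.0, -300.0, 184.0], [656.0, -286.0, 186.0]]), (-210, [[651.0, -224.0, 170.0], [660.0, -210.0, 184.0], [662.0, -196.0, 186.0]]), (-175, [[654.0, -189.0, 170.0], [662.0, -175.0, 184.0], [664.0, -162.0, 186.0]])]
```

View pics/f_s.png

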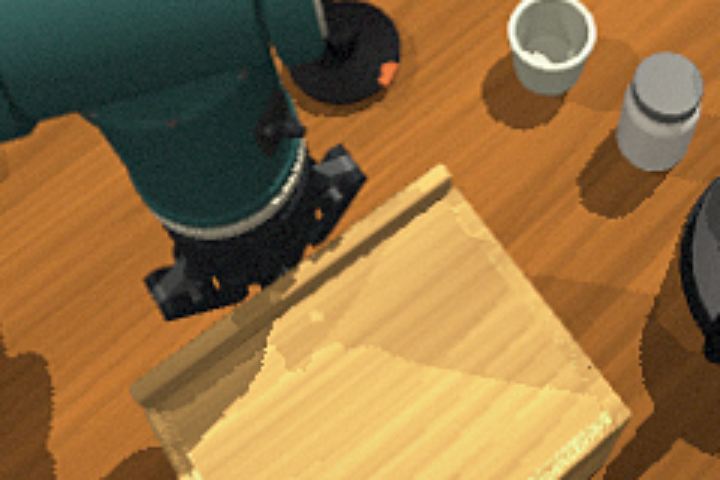

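View pics/f_w.png

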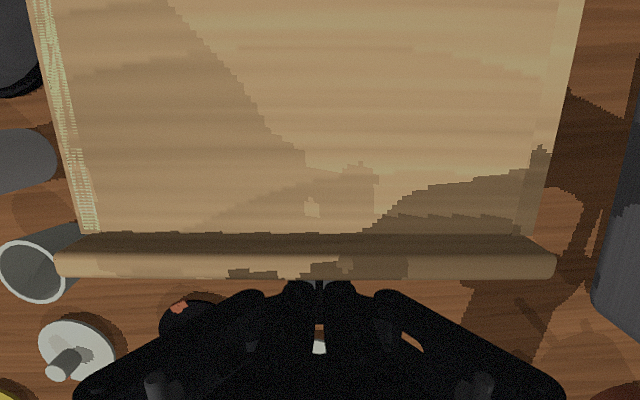

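The bin is shut: its edge is now at z≈185 along the whole length and flush with the case, with 18 N against the stop. Backing off, half-opening the fingers and heading to the lid.

Emit:
{"name": "apply_moves", "arguments": {
  "steps": [
    [[-0.08,0,0],[0,0,0]],
    [[-0.22,0,0],[0,0,0]],
    [[-0.38,-0.02,-0.02],[0,0,0]],
    [[-0.52,-0.15,-0.05],[0,0,0]],
    [[-0.64,-0.3,-0.05],[0,0,0]],
    [[-0.75,-0.45,-0.05],[0,0,0]],
    [[-0.85,-0.62,-0.05],[0,0,0]],
    [[-0.93,-0.8,-0.05],[0,0,0]],
    [[-0.98,-0.95,-0.02],[0,0,0]],
    [[-1,-1,0],[0,0,0]]
  ],
  "gripper": 0
}}

```text
t: 6.67
eef_pos: [449.9, -44.8, 110.7]
tcp_rot: [-179.9, -0.0, -3.6]
contact_force: [0.3, 1.1, -0.0]
width: 0.499
```

Emit:
{"name": "apply_moves", "arguments": {
  "steps": [
    [[0,-0.12,0],[0,0,0]],
    [[0,-0.28,0],[0,0,0]],
    [[0,-0.4,0],[0,0,0]],
    [[0,-0.46,0],[0,0,0]],
    [[0,-0.46,0],[0,0,0]],
    [[0,-0.46,0],[0,0,0]]
  ]
}}

```text
t: 7.17
eef_pos: [457.6, 43.9, 110.9]
tcp_rot: [180.0, -0.0, -3.6]
contact_force: [-0.5, -0.7, 0.1]
width: 0.499
```

```bash
cat > tips.py <<'E'
from h import *
s=env.sense();p=s["eef_pos"];print(p.round(1),s["tcp_rot"].round(1),s["contact_force"].round(1),round(s["width"],3))
im,d=env.grab_frame("wrist");W=cloud("wrist",d)
V=W.reshape(-1,3);V=V[~np.isnan(V[:,0])]
q=(np.hypot(V[:,0]-p[0],V[:,1]-p[1])<60)&(V[:,2]>p[2]+20)&(V[:,2]<p[2]+75)
w=V[q]
if len(w):
    print("low of fingers",np.percentile(w[:,2],[0,1,5]).round(1))
    lo=w[w[:,2]<w[:,2].min()+10];print("tips y<,y>",[(np.round(g.mean(0),1).tolist(),g[:,:2].min(0).round(1).tolist(),g[:,:2].max(0).round(1).tolist()) for g in(lo[lo[:,1]<p[1]],lo[lo[:,1]>p[1]]) if len(g)])
import sys
cv2.imwrite(f"pics/{sys.argv[1]}.png",im)
np.savez("f_wrist.npz",W=W,im=im)
E
python3 tips.py g_w; python3 - <<'E'
import numpy as np
W=np.load("f_wrist.npz")["W"].reshape(-1,3)
q=(np.hypot(W[:,0]-454.5,W[:,1]-45.8)<22)&(W[:,2]>42)&(W[:,2]<54);w=W[q]
print(len(w),w.mean(0).round(1),w.min(0).round(1),w.max(0).round(1))
E
```

```text
[457.6  43.9 110.9] [180.   -0.   -3.6] [-0.5 -0.7  0.1] 0.499
low of fingers [143.1 145.  149.4]
tips y<,y> [([459.6, 19.9, 149.3], [444.1, 9.7], [466.5, 23.3]), ([462.4, 67.5, 149.4], [446.7, 64.5], [469.6, 78.3])]
676 [454.2  46.6  47.5] [440.9  34.3  42. ] [465.6  59.4  49.8]
```

View pics/g_w.png

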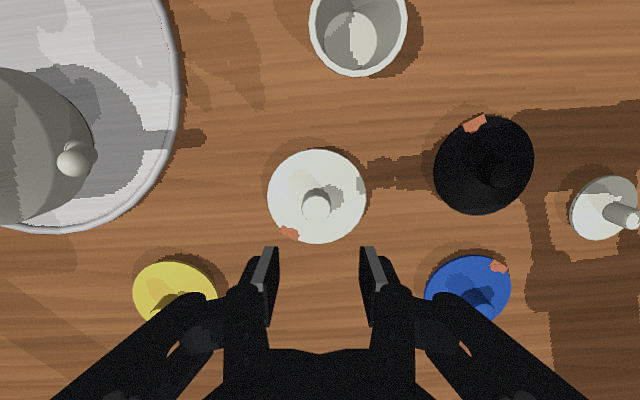

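The half-open fingers straddle the knob, with their ends again about 36–38 mm above the reported TCP. The wide white lid with its chip at wrist (288,234) is dead ahead. Correcting a few mm and lowering in stages.

Emit:
{"name": "apply_moves", "arguments": {
  "steps": [
    [[-0.017,-0.011,0.1],[0,0,0]],
    [[-0.017,-0.011,0.2],[0,0,0]],
    [[-0.017,-0.011,0.3],[0,0,0]],
    [[-0.017,-0.011,0.37],[0,0,0]],
    [[-0.017,-0.011,0.42],[0,0,0]],
    [[-0.017,-0.011,0.42],[0,0,0]],
    [[-0.017,-0.011,0.42],[0,0,0]]
  ]
}}

```text
t: 7.8
eef_pos: [453.5, 45.4, 26.5]
tcp_rot: [180.0, 0.1, -3.8]
contact_force: [-0.7, 0.5, 0.6]
width: 0.5
```

```bash
python3 tips.py h_w; python3 - <<'E'
import numpy as np
W=np.load("f_wrist.npz")["W"].reshape(-1,3)
q=(np.hypot(W[:,0]-454.5,W[:,1]-45.8)<16)&(W[:,2]>42)&(W[:,2]<51);w=W[q]
print(len(w),w.mean(0).round(1),w.min(0).round(1),w.max(0).round(1))
E
```

```text
[453.5  45.4  26.5] [ 1.8e+02  1.0e-01 -3.8e+00] [-0.7  0.5  0.6] 0.5
low of fingers [46.6 47.1 48. ]
tips y<,y> [([454.9, 41.2, 48.6], [441.9, 35.4], [465.9, 45.4]), ([454.8, 51.5, 48.7], [442.1, 45.4], [466.7, 59.8])]
1470 [455.9  47.3  48.2] [441.9  34.7  42. ] [467.4  59.8  50.6]
```

View pics/h_w.png

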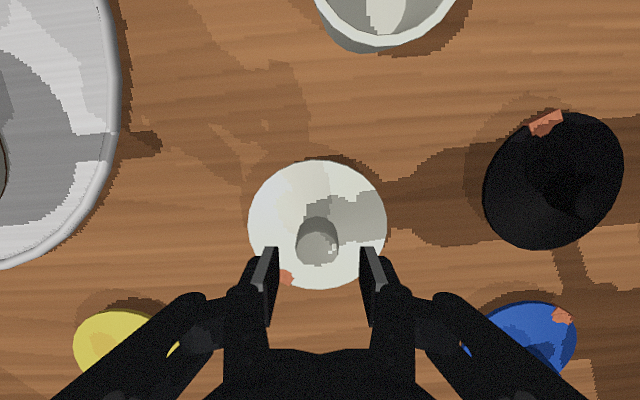

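Emit:
{"name": "apply_moves", "arguments": {
  "steps": [
    [[0,-0.003,0.05],[0,0,0]],
    [[0.003,-0.005,0.1],[0,0,0]],
    [[0.005,-0.005,0.14],[0,0,0]],
    [[0.005,-0.005,0.165],[0,0,0]],
    [[0.005,-0.005,0.175],[0,0,0]],
    [[0.005,-0.005,0.175],[0,0,0]]
  ]
}}

```text
t: 8.35
eef_pos: [453.8, 47.1, -9.2]
tcp_rot: [180.0, 0.1, -3.7]
contact_force: [-0.7, -0.2, -0.2]
width: 0.502
```

```bash
python3 - <<'E'
from h import *
s=env.sense();print(s["eef_pos"].round(1),s["contact_force"].round(1))
im,d=env.grab_frame("wrist");W=cloud("wrist",d)
cv2.imwrite("pics/i_w.png",cv2.resize(im[180:340,220:420],None,fx=4,fy=3))
for c in(268,272,370,366): print(c,[(r,W[r,c].round().tolist()) for r in range(244,300,6)])
E
```

```text
[453.8  47.1  -9.2] [-0.7 -0.2 -0.2]
268 [(244, [464.0, 74.0, 21.0]), (250, [466.0, 72.0, 33.0]), (256, [466.0, 71.0, 39.0]), (262, [466.0, 70.0, 45.0]), (268, [465.0, 69.0, 49.0]), (274, [466.0, 68.0, 55.0]), (280, [463.0, 69.0, 55.0]), (286, [461.0, 69.0, 56.0]), (292, [459.0, 69.0, 58.0]), (298, [458.0, 69.0, 60.0])]
272 [(244, [463.0, 72.0, 19.0]), (250, [466.0, 70.0, 32.0]), (256, [466.0, 69.0, 38.0]), (262, [466.0, 68.0, 44.0]), (268, [nan, nan, nan]), (274, [460.0, 69.0, 46.0]), (280, [458.0, 69.0, 47.0]), (286, [455.0, 69.0, 48.0]), (292, [452.0, 69.0, 47.0]), (298, [449.0, 70.0, 49.0])]
370 [(244, [460.0, 19.0, 20.0]), (250, [463.0, 21.0, 32.0]), (256, [463.0, 23.0, 40.0]), (262, [463.0, 23.0, 45.0]), (268, [462.0, 24.0, 49.0]), (274, [463.0, 25.0, 55.0]), (280, [462.0, 26.0, 58.0]), (286, [459.0, 26.0, 58.0]), (292, [457.0, 26.0, 59.0]), (298, [455.0, 26.0, 60.0])]
366 [(244, [460.0, 22.0, 20.0]), (250, [463.0, 23.0, 32.0]), (256, [463.0, 24.0, 38.0]), (262, [463.0, 25.0, 44.0]), (268, [462.0, 26.0, 48.0]), (274, [459.0, 26.0, 48.0]), (280, [456.0, 26.0, 49.0]), (286, [454.0, 26.0, 50.0]), (292, [452.0, 26.0, 52.0]), (298, [449.0, 27.0, 52.0])]
```

View pics/i_w.png

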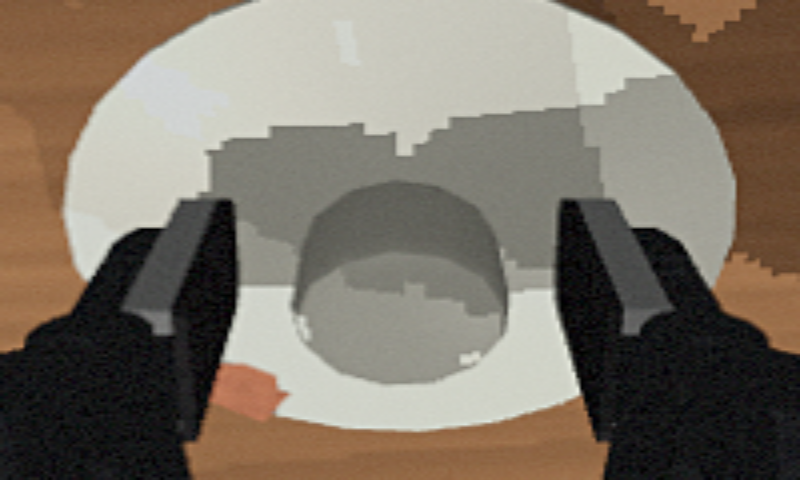

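The pad ends are at z≈30 on either side of the knob (22–48 mm), centred. Closing.

Emit:
{"name": "apply_moves", "arguments": {
  "steps": [
    [[0,0,0],[0,0,0]],
    [[0,0,0],[0,0,0]],
    [[0,0,0],[0,0,0]],
    [[0,0,0],[0,0,0]],
    [[0,0,0],[0,0,0]],
    [[0,0,0],[0,0,0]]
  ],
  "gripper": 1,
  "newtons": 40
}}

```text
t: 8.9
eef_pos: [455.3, 47.1, -7.8]
tcp_rot: [-180.0, -0.1, -3.7]
contact_force: [-0.3, 1.2, 1.7]
width: 0.286
```

Emit:
{"name": "apply_moves", "arguments": {
  "steps": [
    [[0,0,-0.02],[0,0,0]],
    [[0,0,-0.1],[0,0,0]],
    [[0,0,-0.25],[0,0,0]],
    [[0,0,-0.42],[0,0,0]],
    [[0,0,-0.6],[0,0,0]],
    [[0,0,-0.75],[0,0,0]],
    [[0,0,-0.85],[0,0,0]],
    [[0,0,-0.85],[0,0,0]],
    [[0,0,-0.85],[0,0,0]]
  ]
}}

```text
t: 9.65
eef_pos: [455.4, 47.1, 162.8]
tcp_rot: [-180.0, -0.1, -3.7]
contact_force: [-0.3, 0.1, -3.0]
width: 0.286
```

```bash
python3 - <<'E'
from h import *
s=env.sense();print(s["eef_pos"].round(1),s["tcp_rot"].round(1),s["contact_force"].round(1),s["width"])
im,d=env.grab_frame("wrist");W=cloud("wrist",d);np.savez("f_wrist.npz",W=W,im=im)
cv2.imwrite("pics/j_w.png",im)
im,d=env.grab_frame("scene");W=cloud("scene",d);np.savez("f_scene2.npz",W=W,im=im)
cv2.imwrite("pics/j_s.png",im)
E
```

```text
[455.4  47.1 162.8] [-1.8e+02 -1.0e-01 -3.7e+00] [-0.3  0.1 -3. ] 0.286348798189228
```

View pics/j_w.png

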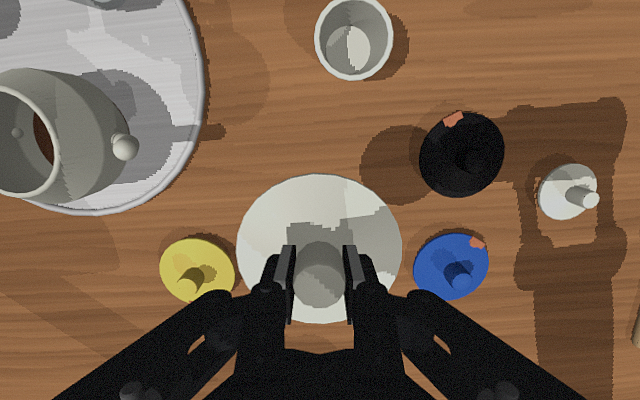

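View pics/j_s.png

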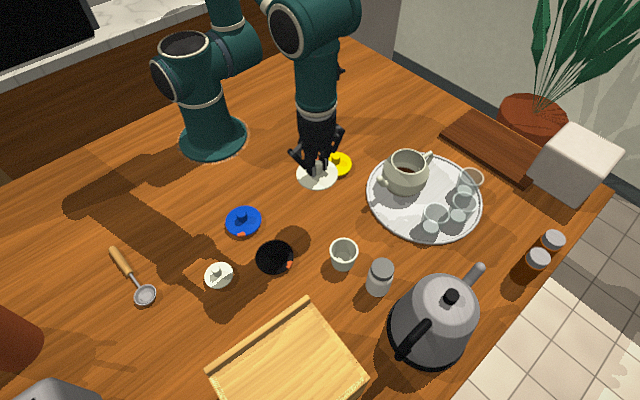

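The lid is held (width 0.286, about 24 mm) and lifted. Measuring the lid's offset and tilt in the hand before crossing to the pot.

```bash
python3 - <<'E'
from h import *
from scipy.optimize import least_squares
for f in("f_wrist","f_scene2"):
    W=np.load(f+".npz")["W"].reshape(-1,3);W=W[~np.isnan(W[:,0])]
    q=(np.hypot(W[:,0]-455,W[:,1]-47)<60)&(W[:,2]>172)&(W[:,2]<200)
    w=W[q]; print(f,len(w),circ(w[:,:2]),w.min(0).round(1),w.max(0).round(1))
    # cone fit: z = h - s*|xy-c| with tilt -> fit apex c,h,s, + axis tilt
    r=np.hypot(w[:,0]-455,w[:,1]-47);w2=w[(r>18)&(r<45)]
    def res(p):
        dx=w2[:,0]-p[0];dy=w2[:,1]-p[1];return w2[:,2]-(p[2]-p[3]*np.hypot(dx,dy)+p[4]*dx+p[5]*dy)
    s=least_squares(res,[455,47,195,.2,0,0],loss='soft_l1');print(s.x.round(3),np.abs(res(s.x)).mean().round(2))
    t=(np.hypot(W[:,0]-525.6,W[:,1]-299)<58)&(W[:,2]>96)&(W[:,2]<108);w=W[t];print("rim",len(w),circ(w[:,:2]) if len(w) else "",np.percentile(w[:,2],[50,90]).round(1) if len(w) else "")
E
```

```text
f_wrist 12878 (array([451.8,  47.6]), 47.3) [404.4   0.8 179.8] [499.1  94.3 200. ]
[ 4.51942e+02  4.79350e+01  1.93186e+02  1.78000e-01 -1.00000e-03
 -1.00000e-03] 0.56
rim 1609 (array([522.4, 298.1]), 48.0) [ 99.3 100.7]
f_scene2 727 (array([452. ,  46.5]), 47.4) [409.6  -0.8 181.7] [498.9  93.5 199.9]
[ 4.55741e+02  4.20490e+01  1.94922e+02  1.69000e-01 -2.80000e-02
  3.00000e-02] 1.04
rim 306 (array([526.4, 296. ]), 50.9) [102.1 105.3]
```

The lid is level and centred in the hand to about 3 mm. Pot mouth minus lid is about (+71, +251.5). Crossing at height.

Emit:
{"name": "apply_moves", "arguments": {
  "steps": [
    [[0.02,-0.06,0],[0,0,0]],
    [[0.04,-0.15,0],[0,0,0]],
    [[0.07,-0.26,0],[0,0,0]],
    [[0.1,-0.38,0],[0,0,0]],
    [[0.13,-0.5,0],[0,0,0]],
    [[0.16,-0.62,0],[0,0,0]],
    [[0.19,-0.74,0],[0,0,0]],
    [[0.22,-0.85,0],[0,0,0]],
    [[0.25,-0.94,0],[0,0,0]],
    [[0.273,-1,0],[0,0,0]]
  ]
}}

```text
t: 10.58
eef_pos: [521.2, 245.3, 159.2]
tcp_rot: [179.9, 0.2, -3.6]
contact_force: [0.1, -0.4, -2.2]
width: 0.285
```

Emit:
{"name": "apply_moves", "arguments": {
  "steps": [
    [[0,-0.07,0],[0,0,0]],
    [[0,-0.14,0],[0,0,0]],
    [[0,-0.2,0],[0,0,0]],
    [[0,-0.25,0],[0,0,0]],
    [[0,-0.278,0],[0,0,0]],
    [[0,-0.278,0],[0,0,0]],
    [[0,-0.278,0],[0,0,0]]
  ]
}}

```text
t: 11.17
eef_pos: [525.6, 298.6, 161.9]
tcp_rot: [180.0, -0.0, -3.7]
contact_force: [0.7, -0.6, -1.6]
width: 0.29
```

```bash
cat > m.py <<'E'
from h import *
import sys
from scipy.optimize import least_squares
tag=sys.argv[1]
s=env.sense();p=s["eef_pos"];print(p.round(1),s["tcp_rot"].round(1),s["contact_force"].round(1),round(s["width"],3))
for cam in("wrist","scene","top"):
    im,d=env.grab_frame(cam);W=cloud(cam,d);np.savez(f"{tag}_{cam}.npz",W=W,im=im)
    cv2.imwrite(f"pics/{tag}_{cam}.png",im)
    W=W.reshape(-1,3);W=W[~np.isnan(W[:,0])]
    lz=p[2]+8.5
    q=(np.hypot(W[:,0]-p[0],W[:,1]-p[1])<60)&(W[:,2]>lz+5)&(W[:,2]<lz+22);w=W[q]
    if len(w)>20: print(cam,"lid",len(w),circ(w[:,:2]),w[:,2].min().round(1))
    t=(np.hypot(W[:,0]-525.6,W[:,1]-299)<56)&(W[:,2]>97)&(W[:,2]<lz);w=W[t]
    if len(w)>20:
        r=least_squares(lambda a:np.hypot(w[:,0]-a[0],w[:,1]-a[1])-44,[525,299],loss='soft_l1');print(cam,"rim",len(w),r.x.round(1),circ(w[:,:2]),np.median(w[:,2]).round(1))
E
python3 m.py k
```

```text
[525.6 298.6 161.9] [180.   -0.   -3.7] [ 0.7 -0.6 -1.6] 0.29
wrist lid 12433 (array([523.3, 299.1]), 47.4) 181.1
wrist rim 1179 [526.5 301.1] (array([537.1, 301.3]), 47.0) 101.4
scene lid 580 (array([525.3, 297.2]), 48.0) 182.4
scene rim 255 [525.7 298.6] (array([525.7, 297.8]), 50.1) 102.9
top lid 694 (array([525.2, 296.3]), 46.7) 178.3
top rim 234 [525.3 298.2] (array([523.5, 295.9]), 48.6) 101.1
```

View pics/k_wrist.png

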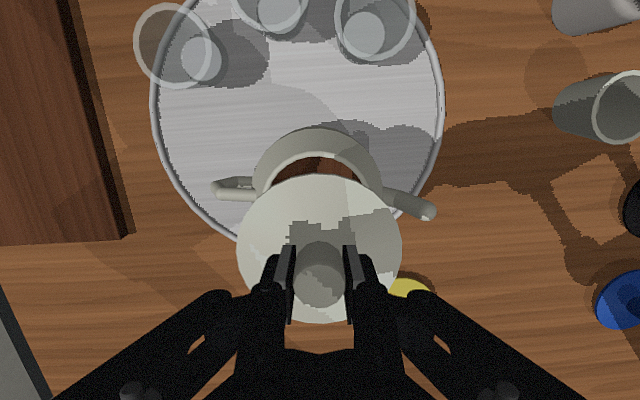

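View pics/k_scene.png

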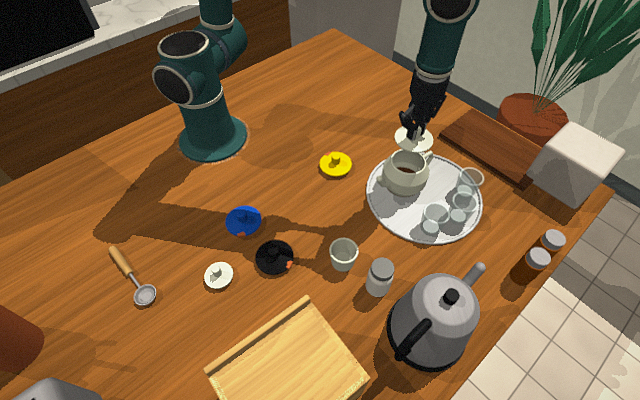

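The lid is over the mouth, and the cameras agree to within about 3 mm (play is 5 mm per side). Nudging +1 mm and lowering to just above the rim for a check.

Emit:
{"name": "apply_moves", "arguments": {
  "steps": [
    [[0.006,-0.004,0.04],[0,0,0]],
    [[0.006,-0.004,0.09],[0,0,0]],
    [[0.006,-0.004,0.14],[0,0,0]],
    [[0.006,-0.004,0.19],[0,0,0]],
    [[0.006,-0.004,0.23],[0,0,0]],
    [[0.006,-0.004,0.26],[0,0,0]],
    [[0.006,-0.004,0.26],[0,0,0]],
    [[0.006,-0.004,0.26],[0,0,0]]
  ]
}}

```text
t: 11.98
eef_pos: [526.5, 299.2, 109.0]
tcp_rot: [180.0, 0.1, -3.7]
contact_force: [1.4, 0.7, -0.8]
width: 0.288
```

```bash
python3 m.py l; python3 - <<'E'
import cv2
a=cv2.imread("pics/l_scene.png")[110:230,350:500];b=cv2.imread("pics/l_wrist.png")[100:360,180:460]
cv2.imwrite("pics/l_s2.png",cv2.resize(a,None,fx=5,fy=5,interpolation=cv2.INTER_CUBIC));cv2.imwrite("pics/l_w2.png",cv2.resize(b,None,fx=2,fy=2))
E
```

```text
[526.5 299.2 109. ] [ 1.8e+02  1.0e-01 -3.7e+00] [ 1.4  0.7 -0.8] 0.288
wrist lid 12236 (array([524.8, 300. ]), 47.3) 128.1
wrist rim 1545 [527.6 301.6] (array([542.7, 301.9]), 45.6) 101.7
scene lid 426 (array([526.2, 299.3]), 47.9) 131.5
scene rim 203 [526.  298.2] (array([525.6, 298.2]), 49.7) 102.4
top lid 557 (array([526.5, 297.1]), 46.3) 129.4
top rim 193 [525.6 297.6] (array([521.5, 290.8]), 47.1) 101.6
```

View pics/l_s2.png

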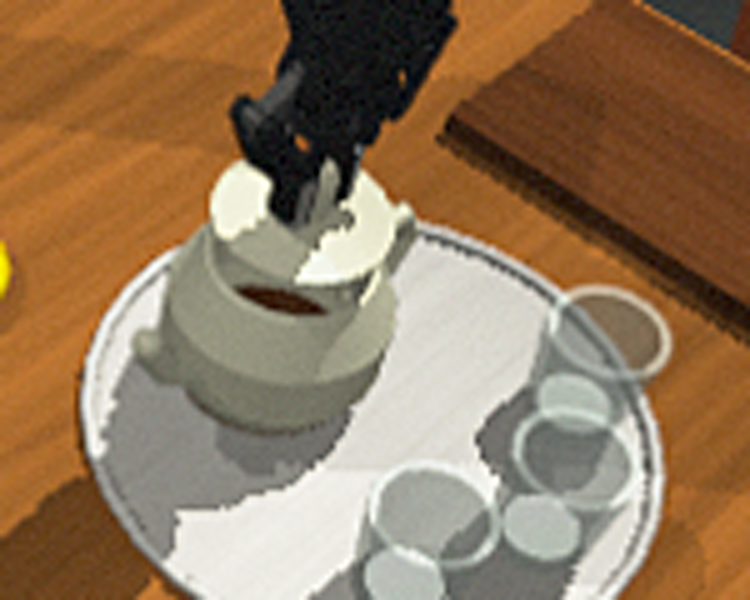

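View pics/l_w2.png

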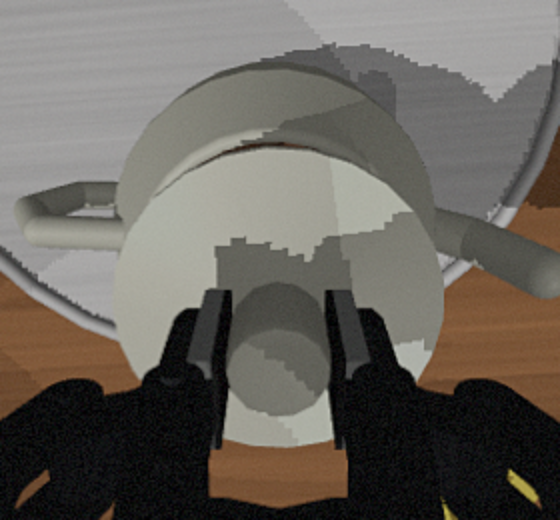

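Centred within about 2 mm in all three views. Lowering slowly to the seat while watching the force.

Emit:
{"name": "apply_moves", "arguments": {
  "steps": [
    [[0,0,0.02],[0,0,0]],
    [[0,0,0.04],[0,0,0]],
    [[0,0,0.06],[0,0,0]],
    [[0,0,0.08],[0,0,0]],
    [[0,0,0.095],[0,0,0]],
    [[0,0,0.11],[0,0,0]],
    [[0,0,0.12],[0,0,0]],
    [[0,0,0.12],[0,0,0]]
  ]
}}

```text
t: 12.8
eef_pos: [526.5, 299.1, 85.0]
tcp_rot: [180.0, 0.1, -3.7]
contact_force: [0.6, -0.3, -1.6]
width: 0.293
```

Emit:
{"name": "apply_moves", "arguments": {
  "steps": [
    [[0,0,0.005],[0,0,0]],
    [[0,0,0.01],[0,0,0]],
    [[0,0,0.01],[0,0,0]]
  ]
}}

```text
t: 13.05
eef_pos: [527.0, 299.4, 83.7]
tcp_rot: [-180.0, -0.0, -3.7]
contact_force: [-0.2, -0.2, -1.7]
width: 0.289
```

Emit:
{"name": "apply_moves", "arguments": {
  "steps": [
    [[0,0,0.005],[0,0,0]],
    [[0,0,0.01],[0,0,0]],
    [[0,0,0.01],[0,0,0]]
  ]
}}

```text
t: 13.3
eef_pos: [527.2, 299.5, 82.2]
tcp_rot: [-180.0, -0.0, -3.7]
contact_force: [-0.7, 0.7, 0.8]
width: 0.288
```

Emit:
{"name": "apply_moves", "arguments": {
  "steps": [
    [[0,0,0.005],[0,0,0]],
    [[0,0,0.01],[0,0,0]],
    [[0,0,0.01],[0,0,0]]
  ]
}}

```text
t: 13.55
eef_pos: [527.3, 299.5, 82.1]
tcp_rot: [-180.0, -0.0, -3.7]
contact_force: [-4.4, -2.2, 9.9]
width: 0.294
```

Contact at reported z 82.1, against a predicted seat of about 81.5. Easing the pressure off, then releasing.

Emit:
{"name": "apply_moves", "arguments": {
  "steps": [
    [[0,0,-0.006],[0,0,0]],
    [[0,0,-0.006],[0,0,0]]
  ]
}}

```text
t: 13.72
eef_pos: [527.3, 299.6, 82.1]
tcp_rot: [-180.0, -0.1, -3.7]
contact_force: [-3.1, -1.5, 6.8]
width: 0.291
```

Emit:
{"name": "apply_moves", "arguments": {
  "steps": [
    [[0,0,0],[0,0,0]],
    [[0,0,0],[0,0,0]],
    [[0,0,0],[0,0,0]],
    [[0,0,0],[0,0,0]],
    [[0,0,0],[0,0,0]],
    [[0,0,0],[0,0,0]]
  ],
  "gripper": 0
}}

```text
t: 14.22
eef_pos: [526.8, 299.3, 80.7]
tcp_rot: [180.0, 0.0, -3.7]
contact_force: [-0.0, 0.2, -0.3]
width: 0.497
```

Emit:
{"name": "apply_moves", "arguments": {
  "steps": [
    [[0,0,-0.04],[0,0,0]],
    [[0,0,-0.1],[0,0,0]],
    [[0,0,-0.2],[0,0,0]],
    [[0,0,-0.35],[0,0,0]],
    [[0,0,-0.5],[0,0,0]],
    [[-0.1,0,-0.65],[0,0,0]],
    [[-0.25,0,-0.75],[0,0,0]],
    [[-0.4,0,-0.75],[0,0,0]],
    [[-0.5,0.1,-0.75],[0,0,0]],
    [[-0.5,0.2,-0.75],[0,0,0]]
  ]
}}

```text
t: 15.05
eef_pos: [421.7, 266.7, 233.3]
tcp_rot: [-179.9, -0.1, -3.5]
contact_force: [0.3, -0.1, -0.9]
width: 0.502
```

```bash
python3 - <<'E'
from h import *
from scipy.optimize import least_squares
s=env.sense();print(s["t"],s["eef_pos"].round(1),s["contact_force"].round(1),s["width"])
for cam in("wrist","scene","top"):
    im,d=env.grab_frame(cam);W=cloud(cam,d);cv2.imwrite(f"pics/n_{cam}.png",im)
    W=W.reshape(-1,3);W=W[~np.isnan(W[:,0])]
    rr=np.hypot(W[:,0]-526,W[:,1]-299)
    k=(rr<25)&(W[:,2]>129)&(W[:,2]<145);w=W[k]
    if len(w):print(cam,"knob top",len(w),w.mean(0).round(1),np.median(w[:,2]).round(1))
    c=(rr<60)&(W[:,2]>101)&(W[:,2]<126);w=W[c]
    if len(w)>30:
        print(" lid",len(w),circ(w[(w[:,2]>103)][:,:2]))
        r=np.hypot(w[:,0]-526,w[:,1]-299);w2=w[(r>18)&(r<45)]
        f=lambda p:w2[:,2]-(p[0]-p[1]*np.hypot(w2[:,0]-526.5,w2[:,1]-299)+p[2]*w2[:,0]/1+p[3]*w2[:,1])
        x=least_squares(f,[115,.2,0,0],loss='soft_l1').x;print(" tilt",x[2:].round(3),x[1].round(3))
    b=(W[:,1]>-340)&(W[:,1]<-165)&(W[:,2]>178)&(W[:,2]<195)&(W[:,0]>600)&(W[:,0]<690);w=W[b]
    if len(w): print(" bin edge",len(w),np.percentile(w,[2,50,98],axis=0).round().tolist())
E
```

```text
15.05 [421.7 266.7 233.3] [ 0.3 -0.1 -0.9] 0.5016120052618596
wrist knob top 727 [526.3 295.4 137.1] 137.4
 lid 7323 (array([525.5, 296.9]), 48.1)
 tilt [ 0.001 -0.017] 0.165
scene knob top 74 [527.5 296.2 137.6] 138.6
 lid 719 (array([524.6, 299.1]), 47.9)
 tilt [-0.013  0.003] 0.187
 bin edge 862 [[644.0, -337.0, 179.0], [654.0, -259.0, 186.0], [664.0, -169.0, 188.0]]
top knob top 110 [525.4 297.4 137.8] 138.2
 lid 1336 (array([526.3, 299.1]), 47.8)
 tilt [-0.004 -0.002] 0.17
 bin edge 543 [[642.0, -336.0, 179.0], [652.0, -253.0, 185.0], [662.0, -168.0, 189.0]]
```

View pics/n_wrist.png

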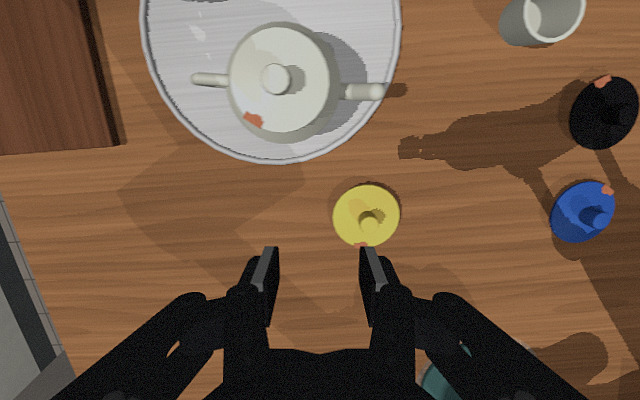

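View pics/n_scene.png

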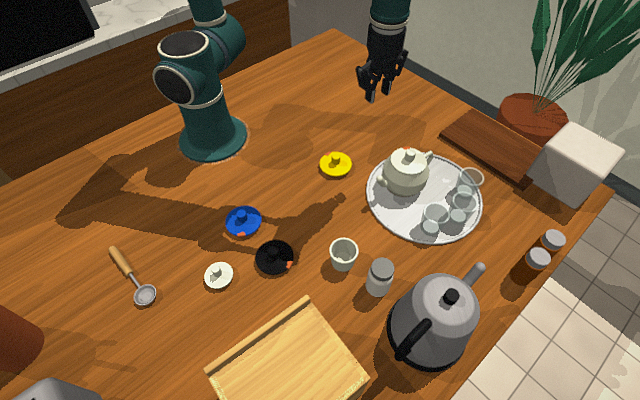

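The lid is seated: its knob top is at z≈138 (expected 102+36), it's level within about 1°, and it's centred within 2–3 mm. The pot hasn't moved, the bin edge is at 185, and the arm is clear. Handing in.

```bash
python3 -c "
from plant import env
print(env.job_done())"
```

```text
the job is handed in; nothing more can be done
None
```

I set the chipped white lid on the teapot and pushed the tilt-out bin fully shut. The arm was clear of everything when I handed the job in, about 15 s after the start.

**What the last checks showed**
- **Lid:** the knob's top was at z ≈ 138 mm, which is where a seated lid should put it. It was level within about 1° and centred within about 3 mm in all three cameras.
- **Pot:** it stands upright, and the lid on it is within about 3 mm of where the mouth was at the start. The highest force I read while seating the lid was about 10 N.
- **Bin:** its top edge was at z ≈ 185 mm along its length, which is the shut height. I read 18 N (plus 23 N upward) against its stop.

**What disagreed or failed**
- **Tool height:** the cameras showed the finger ends about 38 mm above the reported TCP, although the description puts the TCP at the finger ends.
- **First push:** because of that, my first push on the bin passed over its edge without touching anything. I allowed for the offset in every later move, and the lid then seated at the height I had predicted.
- **Wrist camera:** its positions differed from the other two cameras by 2–3 mm, which was within the fit's play.

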